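# Unload the clamshell test fixture

## Robot

A 7-joint arm with a two-finger parallel gripper is mounted at the origin on the work surface. World frame = base frame: x ahead of the robot, y to its left, z up, the work surface at z = 0. Lengths are in m, angles in rad, forces in N, time in s.
With the tool pointing down it reaches from about 0.4 to 0.85 m from the base axis. Payload 6.9 kg.
Tool frame: the origin (TCP) lies midway between the tips of the shut fingers; the grasp point (between the pads) lies behind it (ctrl.pinch_z is the z of the grasp point in the tool frame, in m); z points along the fingers, y is the line along which they close (so a half turn about z gives the same grasp; the last joint's range is limited). The gripper opens to 85 mm and grips with 20 to 120 N. Pads are 22 mm wide; open, the fingers measure 114 mm over their backs; the gripper's body (76 mm by 85 mm) begins 54 mm behind the grasp point. The pads swing forward as they close: fully open they stand 13 mm farther back than shut.
Start: joints at [-1.093, 0.507, -0.238, 1.5, 0.126, 1.149, -0.155], TCP at [0.228, 0.582, 0.231] pointing down, gripper open.
Joint ranges: [-3.08, 3.08], [-0.24, 2.05], [-1.43, 1.35], [0, 2.5], [-1.52, 4.66], [0.17, 1.96], [-2.89, 2.89]. Speed limits (rad/s): [2.39, 2.39, 3.14, 3.14, 3.14, 3.14, 3.14].

## Interface

Orientations are given as a unit quaternion [w, x, y, z].
In Python, from station import ctrl, get_state, vision, ticket, models gives the robot as it stands. Calls block until the motion is done:
- ctrl.movep(position, orientation): joint-space move of the TCP to a pose.
- ctrl.movel(position, frame=None, max_speed=0.15): straight line of the TCP; frame=None keeps the orientation; max_speed is the mean speed in m/s.
- ctrl.set_joints(angles): joint-space move.
- ctrl.ungrasp() and ctrl.close_gripper(force=None): open the fingers fully, or close them until they stop; force is the grip in N (None keeps the last).
- ctrl.pause(seconds).
- ctrl.ik(position, orientation): joint angles nearest the present ones, or None.
- get_state(): the state.
- vision.grab_frame(name): name is "scene" or "top"; returns (picture, depth): 384x512x3 uint8, blue, green, red; 384x512 float32, m along the optical axis (not along the pixel's ray), 0 where there is no reading.
- vision.camera_info(name): a dict with "mtx" (3x3 intrinsics, pixels), "R" (3x3) and "t" (3): a world point X has camera coordinates R X + t. Camera axes: x right, y down, z forward; pixel columns grow to the right and rows downward; lengths in m; the calibration is good to about 2 mm. A picture is of the moment at which its call begins. camera_info takes no time and is no camera call.
A pose or a line that the arm cannot do raises ctrl.Unreachable and nothing moves.
- ticket.close_job(): hands the job in; it is judged then, once.
Trained networks look in the newest picture that a camera, given by its name, has taken for a name from the list of things; names that differ only in an ending like _2 or _b are one class to them, and where a whole thing is asked for, a point or a joint stands for the part that bears it (a point fixed in the world has none). Each returns a list of dicts, best first, with "p" (0 to 1); they miss things now and then, are a little off and sometimes report something else, mostly with a low value. They report only what shows in the picture. A call takes as long as a camera call. They do not tell look-alikes from the thing itself.
- models.recognise(camera, target): "point" ([column, row] in pixels, amid what is visible of it).
- models.masks_of(camera, target): "mask" (384x512 bool, what is visible of it) and "point" ([column, row] in pixels, amid what is visible of it).
The state is a dict: "time": time; "qpos": joint angles; "qd": joint speeds; "tau": joint torques, N m; "tcp_pos": TCP position; "eef_rot": TCP orientation; "contact_force": force on the tool from outside, world axes, zero at the start; "wrist_torque": the same for the moment, N m; "width": finger opening in m; "gripper_force": force on a finger pad.
Only numpy, scipy, OpenCV 4.12 (cv2) and the standard library are available. Lean on these libraries where they do the work, as an engineer would, in place of code of your own. Each camera call takes 0.05 s, during which the arm holds its last target. There are 200 camera calls.

## Task

The power module in the clamshell test fixture has finished its test. Swing the fixture's lid up and back past vertical so that it stays open by itself, then lift the module out and set it down flat, heat sink up, in the plain open tray - place it, do not drop it. Leave the spare module that lies on the bench where it is.

Things in the scene. Friction and masses are not known exactly. Their poses are not given: they have to be found in the camera images.
- fixture: Test fixture, fixed to the bench: black base 140 (x) x 130 mm, top face 35 mm above the bench; an aluminium frame lid, 112 long x 120 wide x 8 mm, covers it. Origin: centre of its underside. The hinge axis is parallel to its y, at x = +55, z = 80 mm (the edge away from the robot); the lid opens up and over to +x. The nest with the module is at its centre.
- lid (a joint): Lid angle: 0 closed and level, 1.57 upright, 2.0 at its open stop, leaning back (positive turns about the fixture's +y). Released below about 1.5 it falls shut, beyond that it falls on to the open stop; the hinge is nearly free, the lid weighs about 0.3 kg.
- lid_grip (a point): Grip point on the lid's handle, a straight black bar with flat sides, 14 mm thick (y) x 22 mm, 70 mm long, rising at 45 degrees (forward, up) from the middle of the lid's front edge, nearest the robot. On the bar's centre line, 24 mm short of its end; with the lid closed at x = -83, z = 112 mm in the fixture's axes. Turns with the lid. Pinch its sides along y; it may turn between the fingers.
- module_center (a point): Centre, half-way up, of the module in the fixture: green board 76 x 36 x 4 mm under a finned aluminium heat sink 50 x 36 x 32 mm; 36 mm tall, 0.12 kg; x along its length, z up. Its bottom is 35 mm above the bench, between 12 mm high stops at its ends and corners; the middle 50 mm of its long sides is free: grip across y, by the upper half of the heat sink.
- tray: Plain black open tray, no dividers, fixed to the bench: 160 (x) x 120 (y) x 22 mm high outside, walls and floor 4 mm thick. Origin: centre of its underside, on the bench. It stands left or right of the fixture; the grey box with many small compartments on the other side is not the tray.
- spare_center (a point): Centre of a spare module of the same shape and size, lying on the bench beyond the fixture, to left or right. Not to be moved.
Not all that is in view belongs to the job. What is shaped like the part that bears module_center but orange or purple is not meant.

How it is judged:
By the outcome, as a careful person would: the job done as asked, in the order asked, and still so for the second after the job is handed in, with the robot touching nothing.
It also fails if it takes over 54 s, if anything falls off the work surface, if the arm or the gripper's body presses on something with over 40 N, if the wrist force passes 120 N, or if a joint passes its speed limit or range.

## Working session

There is one attempt and no reset: what is moved stays moved. The work goes in short steps, each a Python script; the robot and the scene stay as the last script left them, time stands still between calls to the robot, and variables do not carry over. Pictures are saved under pics/ and viewed, at most 10 in all, crops included, and the job is handed in when it is done.

```bash
mkdir -p pics; ls; cat > h.py <<'E'
import numpy as np, cv2
from station import ctrl, get_state, vision, ticket, models
def cloud(cam, depth):
    c=vision.camera_info(cam); v,u=np.mgrid[:384,:512]
    K=np.array(c["mtx"]); P=np.stack([(u-K[0,2])/K[0,0]*depth,(v-K[1,2])/K[1,1]*depth,depth],-1)
    return (P-np.array(c["t"]))@np.array(c["R"])   # R^T (p-t)
E
python3 - <<'E'
from h import *
ims=[]
for cam in("scene","top"):
    im,d=vision.grab_frame(cam); P=cloud(cam,d); np.savez(cam,im=im,d=d,P=P)
    cv2.imwrite(f"pics/{cam}0.png",cv2.resize(im,(768,576)))
    for t in("fixture","lid","lid_grip","module_center","tray","spare_center"):
        for r in models.masks_of(cam,t)[:3]:
            m=r["mask"]&(d>0); print(cam,t,round(r["p"],2),np.round(r["point"]),m.sum(),np.round(np.median(P[m],0),3) if m.any() else "")
print(ctrl.pinch_z,get_state())
E
```

```text
pics
scene fixture 0.9 [235. 198.] 2456 [ 0.556 -0.02   0.076]
scene lid 0.74 [237. 189.] 1053 [ 0.541 -0.007  0.084]
scene lid_grip 0.57 [238. 187.] 1189 [ 0.54  -0.006  0.084]
scene module_center 0.6 [273. 170.] 323 [0.552 0.131 0.028]
scene module_center 0.57 [294. 219.] 395 [0.707 0.025 0.028]
scene module_center 0.45 [243. 197.] 69 [ 0.562 -0.015  0.068]
scene tray 0.64 [280. 130.] 1380 [0.471 0.306 0.004]
scene spare_center 0.71 [237. 304.] 429 [ 0.732 -0.265  0.025]
top fixture 0.65 [253. 220.] 3342 [ 0.539 -0.007  0.083]
top lid 0.62 [250. 219.] 2125 [ 0.537 -0.005  0.084]
top lid_grip 0.55 [247. 219.] 2060 [ 0.537 -0.004  0.084]
top module_center 0.72 [193. 215.] 544 [0.542 0.137 0.025]
top module_center 0.68 [235. 152.] 505 [0.701 0.034 0.026]
top module_center 0.62 [251. 224.] 285 [ 0.527 -0.008  0.046]
top tray 0.89 [116. 247.] 3881 [0.467 0.306 0.004]
top spare_center 0.89 [358. 145.] 529 [ 0.717 -0.258  0.026]
top spare_center 0.22 [251. 227.] 305 [ 0.527 -0.009  0.046]
-0.0187 {'time': 0.7, 'qpos': array([-1.09251386,  0.50749762, -0.23759714,  1.50019697,  0.12568275,
        1.14888399, -0.15481187]), 'qd': array([-2.20573528e-05, -9.94116917e-04, -1.29875040e-03,  5.46401980e-04,
        3.80095485e-04,  2.21880474e-03, -1.01486105e-03]), 'tau': array([ 7.43005839e-04, -6.20180869e+01, -2.18409553e+00, -2.49917579e+01,
        1.38802570e-02,  2.27487231e-03,  8.74378223e-07]), 'tcp_pos': array([0.22764749, 0.58206189, 0.2312774 ]), 'eef_rot': array([-1.39783999e-05,  1.85336210e-01,  9.82675170e-01, -2.84506446e-06]), 'contact_force': array([ 0.12286071,  0.08481917, -0.30205225]), 'wrist_torque': array([ 0.04090579,  0.01190649, -0.01671817]), 'gripper_force': 0.0, 'width': 0.08551210390607521}
```

View pics/scene0.png

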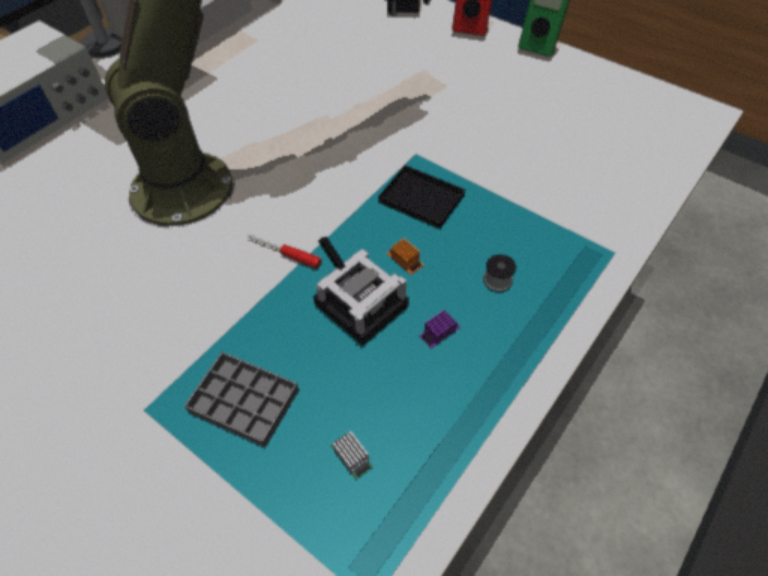

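View pics/top0.png

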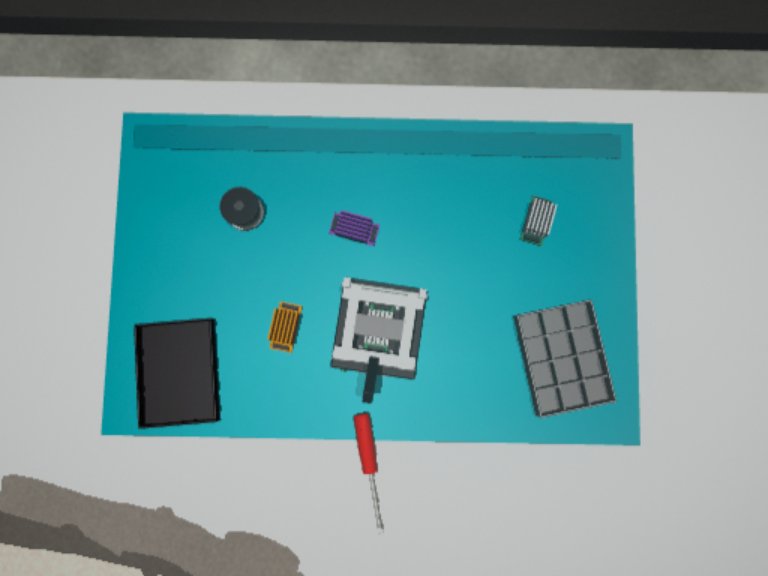

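The scene shows the fixture at (362,295) with its handle towards the robot, the black open tray at (422,197) and the grey compartment box at (243,400). An orange look-alike is at (405,255), a purple one at (440,328), and the spare at (352,453). In the top view the tray is at (177,372), on the robot's left (+y), and the spare is at (540,220). Candidates for the module are orange (285,327), purple (355,228), the bench spare (540,220) and the one inside the fixture (380,325). Only the last fits, and I'll confirm it in an enlarged crop.

```bash
python3 - <<'E'
from h import *
t=np.load("top.npz"); P=t["P"]; s=np.load("scene.npz")
a=cv2.resize(t["im"][175:280,205:300],None,fx=5,fy=5,interpolation=cv2.INTER_CUBIC)
cv2.imwrite("pics/crop1.png",a)
def rect(Q): 
    r=cv2.minAreaRect((Q[:,:2]*1000).astype(np.float32)); return np.round(r[0],1),np.round(r[1],1),round(r[2],1)
for n,Z in(("top",P),("scene",s["P"])):
    near=(abs(Z[...,0]-.54)<.13)&(abs(Z[...,1]+.005)<.1)
    L=Z[near&(Z[...,2]>.078)&(Z[...,2]<.09)&(Z[...,0]>.47)]; print(n,"lid",len(L),rect(L))
    H=Z[near&(Z[...,2]>.096)]; print(n,"handle",len(H),np.round(H.mean(0),4),H[:,2].max(), np.round(np.cov(H.T)*1e6))
    tr=Z[(abs(Z[...,0]-.467)<.12)&(abs(Z[...,1]-.306)<.1)&(Z[...,2]>.012)&(Z[...,2]<.03)]; print("tray",len(tr),rect(tr),np.median(tr[:,2]))
    for y in range(0): pass
# profile through the nest in top
for r in range(195,262,4): print(r,np.round(P[r,222:284:4,2]*1000).astype(int))
E
```

```text
top lid 1988 (array([547.6, -10.5]), array([125.1, 118.5]), 83.0)
top handle 1007 [ 0.5065 -0.0138  0.825 ] 0.9848409644062562 [[ 4.25000e+02 -1.36000e+02  6.52800e+03]
 [-1.36000e+02  4.90000e+01 -2.25700e+03]
 [ 6.52800e+03 -2.25700e+03  1.12866e+05]]
tray 603 (array([467.9, 303.3]), array([160.2, 122.7]), 6.4) 0.02062805809709875
scene lid 1062 (array([542.8,  -9.9]), array([124.5, 134.8]), 82.7)
scene handle 132 [ 0.4692 -0.002   0.1153] 0.13666553286882252 [[ 179.   -9. -116.]
 [  -9.   20.   20.]
 [-116.   20.  129.]]
tray 326 (array([471., 302.]), array([161.9, 125.3]), 5.5) 0.0187652640813689
195 [ 2  0 85 83 83 81 80 84 84 87 83 85 83 81 83 89]
199 [ 1  1 37 84 83 84 83 82 83 83 83 81 84 84 84 82]
203 [985   0  33  85  82  36  37  44  44  42  84  85  84  84  84  35]
207 [ 2 35 35 86 83 35 70 47 38 70 35 33 85 85 33 34]
211 [ 1 36 81 86 85 86 89 87 85 71 32 33 85 83 37 -1]
215 [  2  35  84  86  83 985  84  81  85  83  82  84  83  84  36  -3]
219 [ 2 35 84 84 83 85 82 83 84 83 84 85 86 84 34  0]
223 [-1 35 85 83 35 35 85 86 83 82 83 82 85 84 36  1]
227 [-2 35 84 85 35 35 70 47 47 73 35 34 84 37 36  1]
231 [31 85 84 83 35 38 47 47 44 40 34 84 85 36 36  3]
235 [83 84 83 84 81 85 84 85 83 86 37 84 83 37 38  1]
239 [35 86 83 84 80 87 92 92 84 84 81 83 81 84  2 -2]
243 [ 35  33  37  36  35  35 100  99  35  84  84  84  82  85  -1   1]
247 [  2   3  18   0  27  35 112 109  36  35  35  34  35  37   1   1]
251 [  0   3   5   1   4   1 117 116   3   4   0  33  35  35   2   2]
255 [  0   3   0   1   0   7 123   1   1   1   4   1   1   3   1   4]
259 [  1   1   2   1   5   1 134   3   0   3   5   2   3   1   2   2]
```

View pics/crop1.png

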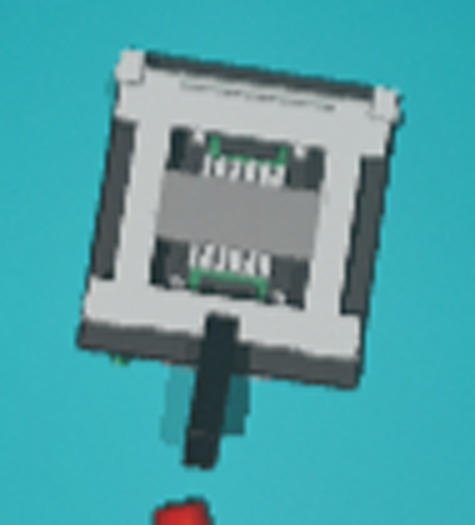

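The crop shows the silvery module with its green board ends at about (240,160) and (230,280), under the lid's crossbar in the nest. That makes it the one meant, and not the orange, purple or bench one. Next I'll fit the fixture frame more carefully.

```bash
python3 - <<'E'
from h import *
from scipy.optimize import minimize
for cam in("top","scene"):
    Z=np.load(cam+".npz")["P"]
    near=(abs(Z[...,0]-.54)<.16)&(abs(Z[...,1]+.005)<.12)
    B=Z[near&(Z[...,2]>.028)&(Z[...,2]<.042)]
    L=Z[near&(Z[...,2]>.078)&(Z[...,2]<.092)]
    H=Z[near&(Z[...,2]>.094)&(Z[...,2]<.15)]
    B=B[np.hypot(*(B[:,:2]-[.545,-.01]).T)<.105]
    for yaw in (-9,-8,-7,-6,-5):
        c,s=np.cos(np.radians(yaw)),np.sin(np.radians(yaw)); f=lambda Q:np.c_[Q[:,0]*c+Q[:,1]*s,-Q[:,0]*s+Q[:,1]*c]*1000
        b,l,h=f(B),f(L),f(H)
        p=lambda v:np.round(np.percentile(v,[1,99]),1)
        hp=np.polyfit(h[:,0],h[:,1],1)
        bx,by=p(b[:,0]),p(b[:,1]); lx,ly=p(l[:,0]),p(l[:,1])
        print(cam,yaw,"base",bx,by,round(np.ptp(bx),1),round(np.ptp(by),1),"lid",lx,ly,np.round([np.ptp(lx),np.ptp(ly)],1),"handle y",np.round(np.median(h[:,1]),1),"slope",round(hp[0],3),"x",p(h[:,0]))
    # tray
    T=Z[(abs(Z[...,0]-.467)<.1)&(abs(Z[...,1]-.306)<.08)&(Z[...,2]>.016)&(Z[...,2]<.026)]
    print(cv2.minAreaRect((T[:,:2]*1000).astype(np.float32)))
E
```

```text
top -9 base [468.1 607.5] [ 10.5 139.8] 139.4 129.3 lid [484.6 597.5] [ 17.6 134.7] [112.9 117.1] handle y 73.1 slope 0.031 x [432.4 488.2]
top -8 base [469.8 608.3] [  1.7 130.2] 138.5 128.5 lid [486.  598.5] [  7.8 124.8] [112.5 117. ] handle y 65.0 slope 0.015 x [433.5 489.5]
top -7 base [470.8 609.6] [ -7.8 121.1] 138.8 128.9 lid [487.  599.7] [ -1.6 115.3] [112.7 116.9] handle y 56.9 slope -0.002 x [434.5 490.6]
top -6 base [471.5 610.5] [-17.4 111.8] 139.0 129.2 lid [487.9 601. ] [-11.3 105.6] [113.1 116.9] handle y 48.9 slope -0.018 x [435.3 491.6]
top -5 base [471.7 611.6] [-27.2 102.9] 139.9 130.1 lid [488.2 602.2] [-21.5  95.7] [114.  117.2] handle y 40.8 slope -0.034 x [436.  492.4]
((467.92034912109375, 303.27093505859375), (160.15956115722656, 122.71296691894531), 6.372749328613281)
scene -9 base [477.8 611.5] [ 10.3 134.9] 133.7 124.6 lid [485.  603.9] [ 16.4 134.5] [118.9 118.1] handle y 70.2 slope 0.089 x [437.8 489.9]
scene -8 base [479.  611.9] [  1.3 124.3] 132.9 123.0 lid [486.4 605. ] [  6.4 124.8] [118.6 118.4] handle y 61.9 slope 0.073 x [438.9 491.1]
scene -7 base [480.7 612.6] [ -8.  113.7] 131.9 121.7 lid [488.1 606.2] [ -3.7 115.1] [118.1 118.8] handle y 53.6 slope 0.058 x [439.9 492.1]
scene -6 base [481.  613.7] [-17.8 103.4] 132.7 121.2 lid [488.8 606.3] [-14.2 104.7] [117.5 118.9] handle y 45.4 slope 0.042 x [440.7 493. ]
scene -5 base [480.7 615.1] [-28.2  93.7] 134.4 121.9 lid [488.9 606.6] [-24.6  95.4] [117.7 120. ] handle y 37.0 slope 0.026 x [441.4 493.7]
((470.93310546875, 302.0123291015625), (161.8546142578125, 125.26414489746094), 5.4530930519104)
```

```bash
cat >> h.py <<'E'
from scipy.spatial.transform import Rotation as Ro
YAW=np.radians(-7.0); O=np.array([.545,-.0097,0])
def quat(yaw): # tool down, closing line along y turned by yaw
    q=(Ro.from_euler("z",yaw)*Ro.from_euler("x",np.pi)).as_quat(); return [q[3],q[0],q[1],q[2]]
def W(p): return O+Ro.from_euler("z",YAW).apply(p)
def tcp(p): return np.array(p)+[0,0,ctrl.pinch_z]   # grasp point -> TCP, tool down
def grip_pt(th):
    v=Ro.from_euler("y",th).apply([-.138,0,.032]); return W(np.array([.055,0,.080])+v)
def info(): 
    s=get_state(); print("t",round(s["time"],2),"tcp",np.round(s["tcp_pos"],4),"F",np.round(s["contact_force"],1),"w",round(s["width"],4),"gf",round(s["gripper_force"],1))
E
python3 - <<'E'
from h import *
for k in(0,np.pi):
    for n,p,y in[("h0",grip_pt(0),YAW),("hup",grip_pt(0)+[0,0,.08],YAW),("h2",grip_pt(1.95),YAW),("h2up",grip_pt(1.95)+[0,0,.1],YAW),("mod",W([0,0,.061]),YAW),("trayA",[.469,.303,.03],np.radians(6)+np.pi/2),("trayB",[.469,.303,.03],np.radians(6)-np.pi/2)]:
        q=ctrl.ik(tcp(p),quat(y+k)); print(round(k),n,np.round(p,3),None if q is None else np.round(q,2))
E
```

```text
0 h0 [0.463 0.    0.112] [-0.4   0.49  0.51  2.1  -0.39  0.64 -1.32]
0 hup [0.463 0.    0.192] [-0.51  0.38  0.62  2.   -0.29  0.85 -1.41]
0 h2 [ 0.68  -0.026  0.196] [-0.31  0.7   0.6   1.42 -0.41  1.15 -1.35]
0 h2up [ 0.68  -0.026  0.296] [-0.3   0.63  0.59  1.26 -0.34  1.35 -1.41]
0 mod [ 0.545 -0.01   0.061] [-0.31  0.65  0.44  1.94 -0.45  0.64 -1.27]
0 trayA [0.469 0.303 0.03 ] [-0.63  0.67  0.02  1.92 -0.03  0.55 -0.49]
0 trayB [0.469 0.303 0.03 ] [-0.23  0.74 -0.63  1.92  0.66  0.7   1.99]
3 h0 [0.463 0.    0.112] [ 0.02  0.44 -0.11  2.1   0.08  0.61  1.31]
3 hup [0.463 0.    0.192] [-0.04  0.32 -0.01  2.    0.01  0.82  1.39]
3 h2 [ 0.68  -0.026  0.196] [ 0.04  0.63 -0.07  1.42  0.05  1.1   1.41]
3 h2up [ 0.68  -0.026  0.296] [ 0.02  0.57 -0.03  1.26  0.02  1.32  1.44]
3 mod [ 0.545 -0.01   0.061] [ 0.07  0.61 -0.15  1.94  0.16  0.61  1.27]
3 trayA [0.469 0.303 0.03 ] [-0.23  0.74 -0.63  1.92  0.66  0.7   1.99]
3 trayB [0.469 0.303 0.03 ] [-0.63  0.67  0.02  1.92 -0.03  0.55 -0.49]
```

```bash
python3 - <<'E'
from h import *
q=quat(YAW+np.pi)
ctrl.movep(tcp(grip_pt(0)+[0,0,.09]),q); info()
ctrl.movel(tcp(grip_pt(0)),max_speed=.15); info()
ctrl.close_gripper(25); info()
im,d=vision.grab_frame("top"); im2,_=vision.grab_frame("scene")
cv2.imwrite("pics/grip.png",np.hstack([cv2.resize(im[150:290,170:310],(400,400)),cv2.resize(im2[120:260,170:310],(400,400))]))
E
```

```text
t 2.95 tcp [0.4629 0.0013 0.1833] F [-0.2  0.1 -0.4] w 0.0855 gf 0.0
t 3.7 tcp [0.463  0.0007 0.0937] F [0.3 1.1 0.2] w 0.0854 gf 0.0
t 4.35 tcp [0.4628 0.0014 0.0936] F [-0.8  5.4  5.3] w 0.0137 gf 29.3
```

View pics/grip.png

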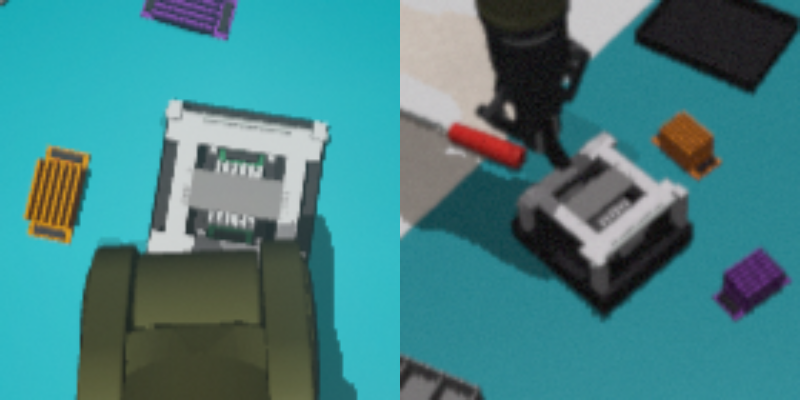

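The gripper holds the handle at (545,140) in the right half, with a width of 13.7 mm against the 14 mm bar. Now I'll swing the lid along its arc.

```bash
python3 - <<'E'
from h import *
for th in np.linspace(0,1.93,10)[1:]:
    ctrl.movel(tcp(grip_pt(th)),max_speed=.12); info()
    s=get_state()
    if np.linalg.norm(s["contact_force"])>40 or s["width"]<.01: print("STOP",th); break
vision.grab_frame("top"); im2,_=vision.grab_frame("scene")
cv2.imwrite("pics/open.png",cv2.resize(im2[90:270,150:350],(800,600)[:1]+(600,)))
E
```

```text
t 4.85 tcp [4.729e-01 1.000e-04 1.221e-01] F [-0.1  4.9  1.2] w 0.0133 gf 29.6
t 5.25 tcp [ 0.4884 -0.0019  0.1476] F [-0.9  5.6  2. ] w 0.0136 gf 30.4
t 5.65 tcp [ 0.5091 -0.0045  0.1693] F [-0.5  4.7  2.8] w 0.0133 gf 31.0
t 6.05 tcp [ 0.534  -0.0078  0.186 ] F [ 1.8  5.1 -1. ] w 0.014 gf 31.2
t 6.45 tcp [ 0.5617 -0.0114  0.1969] F [ 2.4  5.6 -5.5] w 0.0135 gf 31.2
t 6.85 tcp [ 0.5911 -0.0152  0.2018] F [ 2.5  4.7 -8. ] w 0.0135 gf 31.5
t 7.25 tcp [ 0.6211 -0.019   0.2007] F [ 0.7  4.2 -7.7] w 0.0137 gf 31.7
t 7.65 tcp [ 0.6504 -0.0228  0.1933] F [-0.6  4.5 -4.9] w 0.0137 gf 32.0
t 8.05 tcp [ 0.6776 -0.0263  0.1797] F [ 1.3  1.6 -1.9] w 0.0135 gf 32.5
```

View pics/open.png

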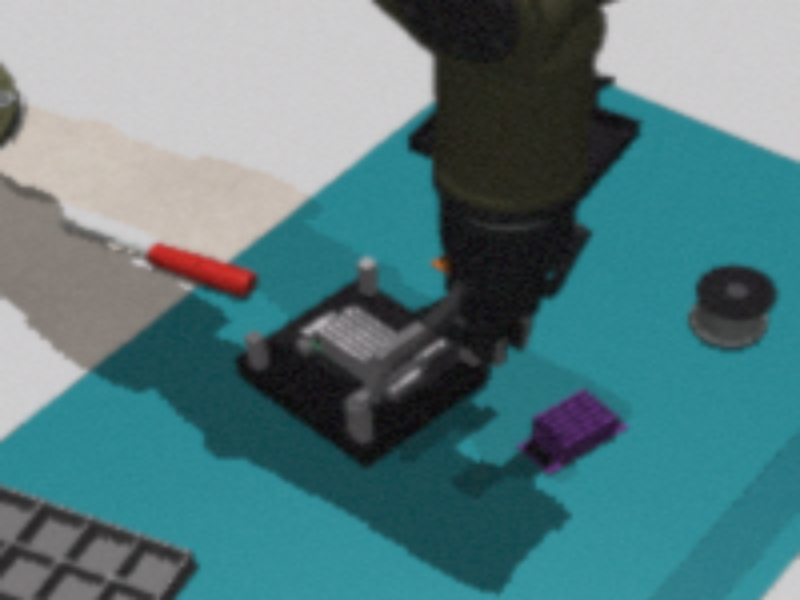

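The picture shows the lid leaning back past vertical, with the module bare in the nest at (355,335). I'll release, back off to the side and measure the module.

```bash
python3 - <<'E'
from h import *
ctrl.ungrasp(); info()
p=np.array(get_state()["tcp_pos"])
ctrl.movel(p+[0,0,.11],max_speed=.2)
ctrl.movep(np.array([.46,.27,.28]),quat(YAW+np.pi)); info()
im,d=vision.grab_frame("top"); P=cloud("top",d); np.savez("top2",im=im,d=d,P=P)
for r in models.masks_of("top","module_center")[:4]:
    m=r["mask"]&(d>0); Q=P[m]; h=Q[(Q[:,2]>.06)&(Q[:,2]<.08)]
    print(round(r["p"],2),np.round(r["point"]),m.sum(),np.round(np.median(Q,0),3),len(h), cv2.minAreaRect((h[:,:2]*1000).astype(np.float32)) if len(h)>5 else "")
near=np.hypot(P[...,0]-O[0],P[...,1]-O[1])<.04
h=P[near&(P[...,2]>.064)&(P[...,2]<.078)]; print(len(h),np.round(h.mean(0),4),cv2.minAreaRect((h[:,:2]*1000).astype(np.float32)))
lid=P[(np.hypot(P[...,0]-.66,P[...,1]+.02)<.09)&(P[...,2]>.15)&(P[...,2]<.25)]; print("lid top",len(lid),np.round(lid.mean(0),3))
im2,_=vision.grab_frame("scene")
cv2.imwrite("pics/mod.png",np.hstack([cv2.resize(im[130:270,190:330],(400,400)),cv2.resize(im2[120:260,170:310],(400,400))]))
E
```

```text
t 8.84 tcp [ 0.6775 -0.026   0.1792] F [ 0.7  0.9 -0.4] w 0.0851 gf 0.0
t 10.92 tcp [0.4611 0.2689 0.2798] F [-0.3  0.6  0.3] w 0.0854 gf 0.0
0.93 [251. 217.] 523 [ 0.542 -0.009  0.048] 182 ((543.116943359375, -9.134908676147461), (35.384521484375, 50.021148681640625), 84.06673431396484)
0.84 [236. 150.] 512 [0.7   0.033 0.026] 0 
0.63 [192. 217.] 546 [0.542 0.137 0.025] 0 
184 [ 0.543  -0.0088  0.071 ] ((543.2611694335938, -8.933650970458984), (35.78117752075195, 50.13844680786133), 83.05281066894531)
lid top 784 [ 0.649 -0.023  0.181]
```

View pics/mod.png

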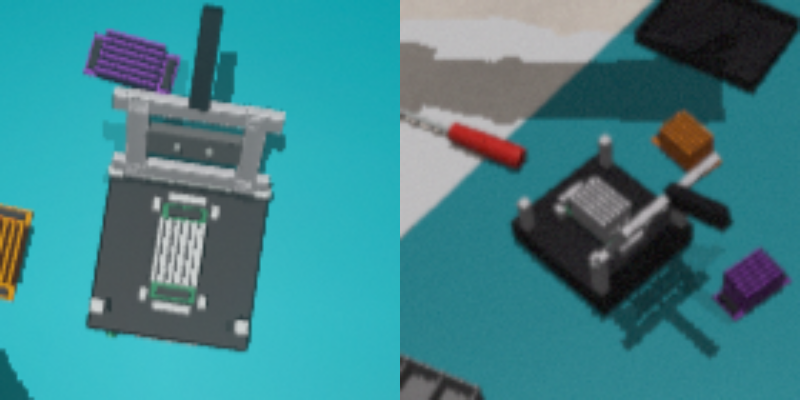

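The lid stands open by itself, leaning back, and the module sits in the nest at (180,250) in the left half. I measure it at (0.5435, -0.009), 36 x 50 mm, with its top at 71 mm, which all matches. Now I'll grasp and lift it.

```bash
python3 - <<'E'
from h import *
q=quat(YAW+np.pi); g=np.array([.5435,-.009,.060])
ctrl.movep(tcp(g+[0,0,.10]),q); info()
ctrl.movel(tcp(g),max_speed=.12); info()
ctrl.close_gripper(40); info()
ctrl.movel(tcp(g+[0,0,.02]),max_speed=.06); info()
ctrl.movel(tcp(g+[0,0,.14]),max_speed=.15); info()
im2,d=vision.grab_frame("scene"); im,_=vision.grab_frame("top")
cv2.imwrite("pics/lift.png",cv2.resize(im2[80:260,150:350],(800,600)))
E
```

```text
t 12.29 tcp [ 0.5439 -0.0073  0.1418] F [ 0.5  0.8 -0.9] w 0.0852 gf 0.0
t 13.28 tcp [ 0.544  -0.0088  0.0419] F [0.5 0.  0.8] w 0.0853 gf 0.0
t 13.79 tcp [ 0.5438 -0.009   0.0418] F [-1.1 -0.   5.8] w 0.0353 gf 40.9
t 14.28 tcp [ 0.5437 -0.009   0.0617] F [ 0.   0.2 -1. ] w 0.0355 gf 40.1
t 15.22 tcp [ 0.5429 -0.009   0.1804] F [-0.2 -0.  -1.7] w 0.0354 gf 40.1
```

View pics/lift.png

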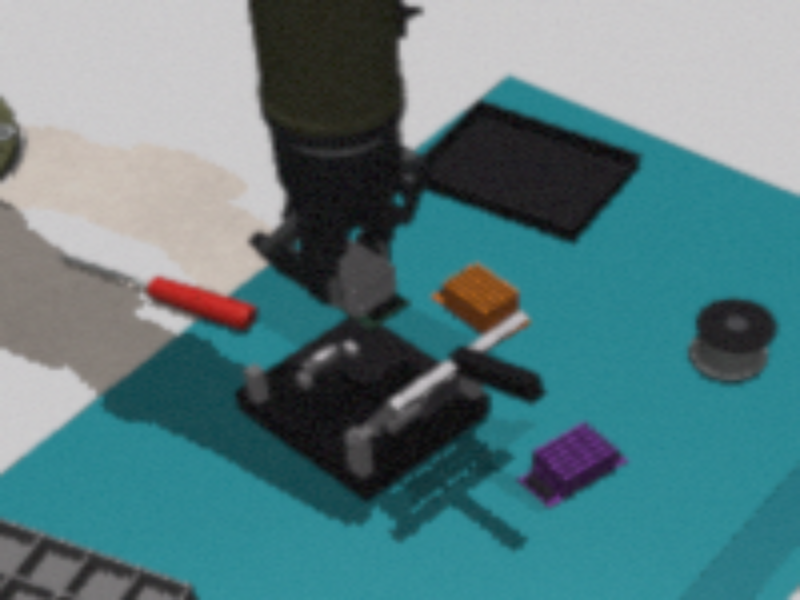

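The module hangs level in the gripper at (365,285) and the nest is empty. I'll carry it to the tray and lower it until it touches.

```bash
python3 - <<'E'
from h import *
c=np.array([.469,.303,0]); y=np.radians(6)
qs=[(ctrl.ik(c+[0,0,.15],quat(y+s)),s) for s in(np.pi/2,-np.pi/2)]
now=get_state()["qpos"]; s=min((q for q in qs if q[0] is not None),key=lambda t:np.abs(np.array(t[0])-now).max())[1]
ctrl.movep(c+[0,0,.15],quat(y+s)); info()
ctrl.movel(c+[0,0,.03],max_speed=.12)
ctrl.movel(c+[0,0,.0135],max_speed=.04); ctrl.pause(.2); info()
f0=get_state()["contact_force"][2]
for z in np.arange(.0130,.0085,-.0005):
    ctrl.movel(c+[0,0,z],max_speed=.02); ctrl.pause(.1)
    f=get_state()["contact_force"][2]; print(round(z,4),round(f-f0,2))
    if f-f0>2.5: break
info(); ctrl.ungrasp(); info()
ctrl.movel(c+[0,0,.15],max_speed=.12)
ctrl.movep(np.array([.30,.50,.28]),quat(y+s)); info()
im,d=vision.grab_frame("top"); P=cloud("top",d); im2,_=vision.grab_frame("scene")
m=(np.hypot(P[...,0]-c[0],P[...,1]-c[1])<.045)&(P[...,2]>.03)&(P[...,2]<.06); h=P[m]
print(len(h),np.round(h.mean(0),4),h[:,2].std(),cv2.minAreaRect((h[:,:2]*1000).astype(np.float32)))
cv2.imwrite("pics/end.png",np.hstack([cv2.resize(im[90:310,70:400],(450,300)),cv2.resize(im2[70:250,190:370],(300,300))]))
E
```

```text
t 16.55 tcp [0.4698 0.3015 0.1498] F [ 1.2 -0.5 -1.1] w 0.0353 gf 40.1
t 18.46 tcp [0.4691 0.3031 0.0137] F [ 0.3 -0.8 -1.5] w 0.0356 gf 40.1
0.013 1.31
0.0125 -0.13
0.012 1.03
0.0115 0.52
0.011 0.87
0.0105 6.39
t 20.56 tcp [0.4691 0.303  0.0108] F [-0.1 -2.1  4.9] w 0.0354 gf 40.8
t 21.11 tcp [0.469  0.303  0.0104] F [ 0.3 -1.2  0.5] w 0.0855 gf 0.0
t 23.53 tcp [0.3017 0.4986 0.279 ] F [0.  0.5 0.4] w 0.0855 gf 0.0
196 [0.468  0.301  0.0395] 0.0023544703644707387 ((468.1307373046875, 301.2111511230469), (35.8165283203125, 51.11492919921875), 6.0327467918396)
```

View pics/end.png

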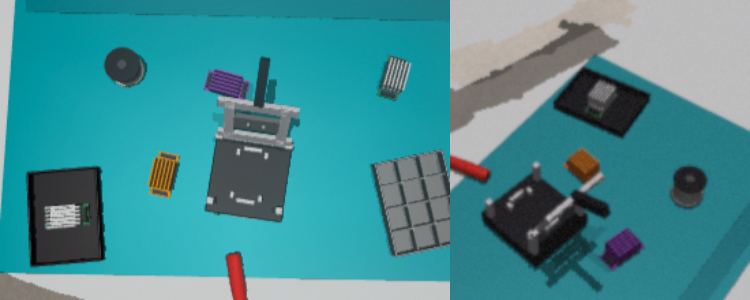

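The module lies flat in the tray at (65,215), heat sink up, with its top at about 40 mm as expected. The lid is open, and the spare at (395,75) hasn't moved.

```bash
python3 -c "
from h import *
print(ticket.close_job())"
```

```text
the job is handed in; nothing more can be done
None
```

The job is handed in: the lid stays open by itself, the module lies flat with its heat sink up in the plain tray, and the spare was left untouched; it took about 24 s of the 54 s allowed.

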